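# Present a dip-test coupon to the inspection camera

### The arm

A 7-joint arm with a two-finger parallel gripper is mounted at the origin on a cart in front of the work surface, level with it; the furniture and walls round the work are solid. World frame = base frame: x ahead of the robot, y to its left, z up, the work surface at z = 0. Lengths are in m, angles in rad, forces in N, time in s.
With the tool pointing down it reaches from about 0.425 to 0.825 m from the base axis. Payload 3.6 kg.
Tool frame: the origin (TCP) lies where the fingers leave the gripper's body, on its centre line; the fingertips stand 73 mm ahead of it and the grasp point (between the pads) lies 54 mm ahead of it; x points along the fingers, y is the direction in which the jaws open and shut, and the axes are right-handed (so a half turn about x gives the same grasp; the last joint's range is limited). The gripper opens to 85 mm and grips with 20 to 120 N. Pads are 22 mm wide; open, the fingers measure 114 mm over their backs; the gripper's body (76 mm by 85 mm) begins 54 mm behind the grasp point. The pads swing forward as they close: fully open they stand 13 mm farther back than shut.
Start: joints at [1.115, 0.615, -0.013, 1.423, 0.008, 1.103, -0.04], TCP at [0.27, -0.591, 0.304] pointing down, gripper open.
Joint ranges: [-3.12, 3.12], [-0.3, 2.06], [-1.34, 1.32], [0.26, 2.42], [-1.36, 4.5], [0.01, 1.98], [-2.84, 2.84]. Speed limits (rad/s): [2.79, 2.79, 3.14, 3.14, 3.14, 3.14, 3.14].

### API

Orientations are given as a unit quaternion [x, y, z, w].
In Python, from station import arm, snapshot, camera_info, ticket gives the robot as it stands. Calls block until the motion is done:
- arm.movep(position, orientation): joint-space move of the TCP to a pose.
- arm.line_to(position, velocity=0.15, ori=None): straight line of the TCP; ori=None keeps the orientation; velocity is the mean speed in m/s.
- arm.move_j(angles): joint-space move.
- arm.move_gripper(opening, effort=None): opening from 0.0 (shut) to 1.0 (fully open); effort is the grip in N (None keeps the last); returns when the fingers have stopped.
- arm.pause(seconds).
- arm.ik(position, orientation): joint angles nearest the present ones, or None.
- snapshot(name): name is "scene" or "top" or "wrist"; returns the picture (480x640x3 uint8, blue, green, red); there is no depth.
- camera_info(name): a dict with "fx", "fy", "cx", "cy" (pixels), "dist_coeffs" ([k1, k2, p1, p2, k3] as OpenCV has them; the pictures are not rectified), "R" (3x3) and "t" (3): a world point X has camera coordinates R X + t; the wrist camera has in their place "T_tool_cam" (4x4, takes a point from camera to tool coordinates, whose origin is the TCP and whose axes are the tool frame's). Camera axes: x right, y down, z forward; pixel columns grow to the right and rows downward; lengths in m; the calibration is good to about 2 mm. A picture is of the moment at which its call begins: read the wrist's pose just before it. camera_info takes no time and is no camera call.
A pose or a line that the arm cannot do raises arm.MotionError and nothing moves.
- ticket.finish_job(): hands the job in, once; it reports no verdict.
Readings, each from a call of its own:
- arm.read_time(): time.
- arm.read_joint_positions(): joint angles.
- arm.read_dq(): joint speeds.
- arm.read_effort(): joint torques, N m.
- arm.read_tool_pos(): TCP position.
- arm.read_eef_rot(): TCP orientation.
- arm.read_ft_force(): force on the tool from outside, world axes, zero at the start.
- arm.read_wrist_torque(): the same for the moment, N m.
- arm.read_opening(): opening from 0.0 (shut) to 1.0 (fully open).
Only numpy, scipy, OpenCV 4.12 (cv2) and the standard library are available. Lean on these libraries where they do the work, as an engineer would, in place of code of your own. Each camera call takes 0.05 s, during which the arm holds its last target. There are 200 camera calls.

### The job

Draw the brass test coupon with the hanging tab out of the draining rack, leaving the two plain plates standing in their slots. Hold it up to the inspection camera without bumping the camera or its pointer: the middle of the coupon's square body on the lens axis, 15 cm in front of the lens, where the pointer ends beneath it, a broad face square to the downward-tilted lens, tab upward and its edges straight in the picture. Finish while still holding it there, motionless; do not put it down or let go.

Things in the scene. Friction and masses are not known exactly. Their poses are not given: they have to be found in the camera images.
- coupon: Part to present, 0.14-0.28 kg: upright brass plate 10 mm thick, square body 60 wide x 60 high, plus a tab 26 wide x 32 high (9 mm hole) amid its top edge; 92 mm in all. Origin: middle of the bottom edge; x width, y thickness (normal of the broad faces, which are alike), z up to the tab. Grip the tab (z 60 to 92 mm) across its 10 mm; it stands above all else in the rack. May lean slightly in its slot.
- coupon_centre (a point): The middle of the coupon's square body, 30 mm above its bottom edge; axes as the coupon's.
- plate_a: A plain brass plate without a tab, 60 mm wide, 10 mm thick, 50 mm high, standing in another slot; leave it there. Origin: middle of the bottom edge; x along the width, y through the thickness.
- plate_b: A second plain plate just like plate_a, in the remaining slot; leave it there.
- rack: Fixed aluminium draining rack: base 90 mm (x) by 130 mm (y), 8 mm thick, with three parallel slots 42 mm apart along y. Each runs along x, is 12 mm wide, between 4 mm walls that rise to 31 mm above the bench; plates stand on the base and lift straight out. Origin: centre of the underside. The plates start parallel to its axes.
- camera_stand: Fixed stand of the inspection camera: base 110 x 120 mm, upright post 352 mm high. Origin: centre of the base's underside. The grey camera (56 mm square, about 290 mm up) looks towards the stand's -x, to the robot's side, and 20 degrees downward.
- focus (a point): Camera focus: a point in free air 210 mm above the bench, on the lens axis, 150 mm before the lens front. A thin rod 70 mm under the axis ends in an upturned tip 53 mm below the focus. Axes tilt with the camera: x along the lens axis towards the lens, y level, z the camera's up, leaning 20 deg from vertical to the robot. Wanted: coupon_centre here, its y along this x (either sense), its z along this z.
Things that resemble listed ones, but are neither listed nor needed, are in the scene too. What is shaped like the plate_b but pink or red is not meant.

How it is judged:
On the way:
1. the coupon is drawn up out of its slot, in the gripper (contact force between coupon and the fingers above 1 N and height (world z) of coupon above 0.06 m and contact force between coupon and rack below 0.05 N), for 0.1 s.
At the end, for the whole second after the job is handed in: The gripper alone holds the coupon still in the air, touching neither rack nor camera: centre within 15 mm of the focus, face and height each within 8 degrees of square to the lens and the camera's up, tab up. Both plain plates still stand in the rack within 20 mm of their starts (contact force between coupon and the fingers above 1 N and distance between coupon_centre and focus below 0.015 m and angle between the y axis of coupon and the x axis of focus, either way round below 0.14 rad and angle between the z axis of coupon and the z axis of focus, either way round below 0.14 rad and angle between coupon's own z axis and vertical below 0.7 rad and height (world z) of coupon above 0.14 m and linear speed of coupon below 0.02 m/s and angular speed of coupon below 0.15 rad/s and contact force between coupon and camera_stand below 0.05 N and contact force between coupon and rack below 0.05 N and distance of each of plate_a, plate_b from where it was at the start of the episode below 0.02 m and angle between each of plate_a, plate_b's own z axis and vertical below 0.3 rad); the arm keeps its last pose, push and grip.
It fails at once if a plain plate is pulled out, tipped or pushed more than 30 mm (distance of any of plate_a, plate_b from where it was at the start of the episode above 0.03 m).
It fails at once if the coupon, fingers or arm bump the camera, its pointer or its stand (over 2 N) (contact force between any of coupon, the fingers, the arm and camera_stand above 2 N).
It also fails if it takes over 38 s, if anything falls off the work surface, if the arm or the gripper's body presses on something with over 40 N, if the wrist force passes 120 N, or if a joint passes its speed limit or range.

## Working session

There is one attempt and no reset: what is moved stays moved. The work goes in short steps, each a Python script; the robot and the scene stay as the last script left them, time stands still between calls to the robot, and variables do not carry over. Pictures are saved under pics/ and viewed, about 8 in all and at most 12, crops included, and the job is handed in when it is done.

```bash
mkdir -p pics; ls
python3 - <<'E'
from station import arm, snapshot, camera_info
import cv2, numpy as np
np.set_printoptions(precision=4,suppress=True)
for n in ("scene","top","wrist"):
    cv2.imwrite(f"pics/{n}0.png",snapshot(n))
    print(n,camera_info(n))
print(arm.read_time(),arm.read_tool_pos(),arm.read_eef_rot())
E
```

```text
pics
scene {'fx': 498.8094302577497, 'fy': 498.8094302577497, 'cx': 315.68287968318776, 'cy': 241.5180401387733, 'dist_coeffs': array([0.002, 0.   , 0.   , 0.   , 0.   ]), 'R': array([[-0.6012, -0.7988, -0.0194],
       [-0.5823,  0.4546, -0.6741],
       [ 0.5473, -0.394 , -0.7384]]), 't': array([0.4107, 0.3694, 0.9055])}
top {'fx': 624.9576493828137, 'fy': 624.9576493828137, 'cx': 314.9775361835845, 'cy': 239.8911062749074, 'dist_coeffs': array([-0.2105,  0.    ,  0.    ,  0.    ,  0.    ]), 'R': array([[ 0.0262, -0.9996, -0.0091],
       [-0.9919, -0.0249, -0.1249],
       [ 0.1246,  0.0123, -0.9921]]), 't': array([0.0771, 0.5782, 1.3118])}
wrist {'fx': 391.2930435217467, 'fy': 391.2930435217467, 'cx': 327.624205738333, 'cy': 238.51289707294364, 'dist_coeffs': array([-0.0249,  0.    ,  0.    ,  0.    ,  0.    ]), 'T_tool_cam': array([[ 0.0004, -0.3263,  0.9453, -0.0707],
       [ 1.    , -0.0014, -0.0009,  0.0009],
       [ 0.0016,  0.9453,  0.3263, -0.084 ],
       [ 0.    ,  0.    ,  0.    ,  1.    ]])}
0.15 [ 0.2701 -0.5908  0.303 ] [-0.6908 -0.1511  0.6911 -0.1498]
```

View pics/scene0.png

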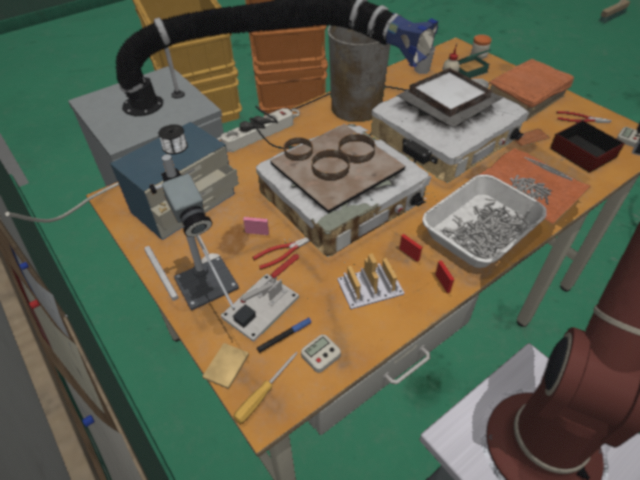

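View pics/top0.png

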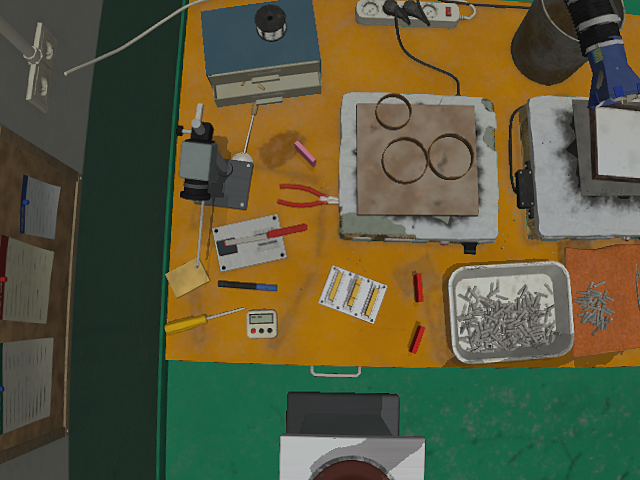

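The scene view shows the rack at about (370,285), with the camera on its stand at about (190,215). In the top view the rack is at (352,294), the stand base at (228,183), and the rod end near (199,262). Next I'll zoom in on both.

```bash
cat > h.py <<'E'
import cv2, numpy as np
from station import camera_info
np.set_printoptions(precision=4,suppress=True)
def cam(n,T=None):
    c=camera_info(n); K=np.array([[c['fx'],0,c['cx']],[0,c['fy'],c['cy']],[0,0,1]])
    if n!='wrist': return K,c['dist_coeffs'],c['R'],c['t']
    M=np.linalg.inv(T@c['T_tool_cam']); return K,c['dist_coeffs'],M[:3,:3],M[:3,3]
def ray(C,uv):
    K,d,R,t=C
    p=cv2.undistortPoints(np.array(uv,float).reshape(-1,1,2),K,d)[:,0]
    v=np.c_[p,np.ones(len(p))]@R
    return -R.T@t, v/np.linalg.norm(v,axis=1,keepdims=True)
def onz(C,uv,z):
    o,v=ray(C,uv); return o+v*((z-o[2])/v[:,2])[:,None]
def proj(C,X):
    K,d,R,t=C; return cv2.projectPoints(np.array(X,float).reshape(-1,3),cv2.Rodrigues(R)[0],t,K,d)[0][:,0]
def tri(C1,a,C2,b):
    o1,v1=ray(C1,a); o2,v2=ray(C2,b); out=[]
    for p,q in zip(v1,v2):
        s=np.linalg.lstsq(np.c_[p,-q],o2-o1,rcond=None)[0]
        A=o1+s[0]*p;B=o2+s[1]*q; out.append([*((A+B)/2),np.linalg.norm(A-B)])
    return np.array(out)
E
python3 - <<'E'
import cv2,numpy as np
s=cv2.imread('pics/scene0.png');t=cv2.imread('pics/top0.png')
r=lambda im,x,y,w,h:cv2.resize(im[y:y+h,x:x+w],(400,300),interpolation=cv2.INTER_CUBIC)
cv2.imwrite('pics/z1.png',np.vstack([np.hstack([r(s,330,245,80,60),r(t,312,264,80,60)]),np.hstack([r(s,120,140,160,120)if 0 else r(s,130,150,240//2*1+40,120),r(t,150,90,160,120)])]))
from h import *
C=cam('top');print(onz(C,[[330,266],[387,288],[376,324],[320,300]],0.008),onz(C,[[228,183]],0.008))
E
```

```text
[[ 0.5228  0.0578  0.008 ]
 [ 0.4775 -0.0681  0.008 ]
 [ 0.3984 -0.0454  0.008 ]
 [ 0.4478  0.0779  0.008 ]] [[0.7035 0.2909 0.008 ]]
```

View pics/z1.png

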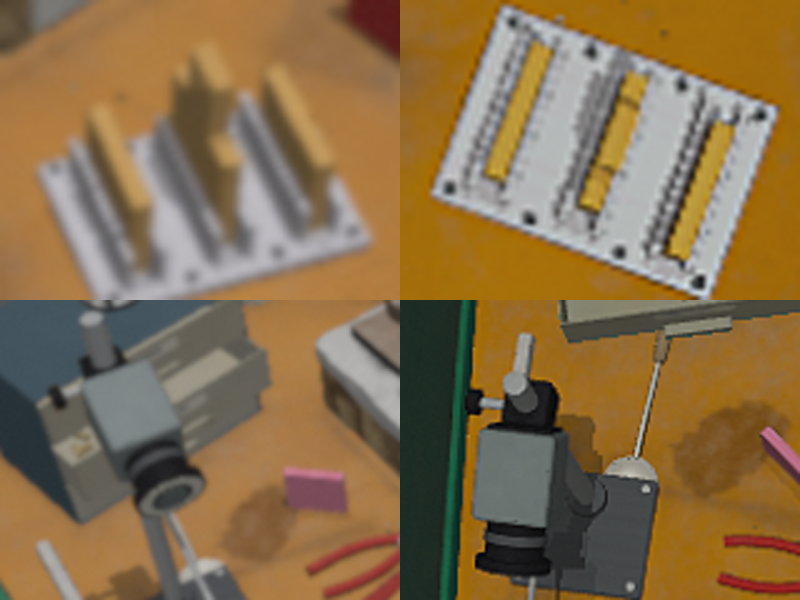

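The top crop shows the coupon in the middle slot: its tab makes the split in the long top edge, and the scene view confirms it is the tallest. Next is a crop of the rod and lens.

Run:
```python
import cv2,numpy as np
s=cv2.imread('pics/scene0.png');t=cv2.imread('pics/top0.png')
r=lambda im,x,y,w,h:cv2.resize(im[y:y+h,x:x+w],(400,600),interpolation=cv2.INTER_CUBIC)
cv2.imwrite('pics/z2.png',np.hstack([r(s,165,190,100,150),r(t,165,140,100,150)]))
from h import *
C=cam('top')
P=onz(C,[[252.8,162.8],[246,208.8]],0.01);d=P[0]-P[1];print(P,np.degrees(np.arctan2(d[1],d[0])),np.linalg.norm(d))
# rack corners and edges of coupon/plates tops (crop2: x=312+ (u-400)/5, y=264+v/5)
f=lambda L:[[312+(u-400)/5-.4,264+v/5-.4] for u,v in L]
P=onz(C,f([[503,5],[777,112],[708,298],[433,192]]),.008)
print(P,P.mean(0),[np.linalg.norm(P[i]-P[i-1]) for i in range(4)])
for a,b in ((0,3),(1,2)): e=P[a]-P[b];print(np.degrees(np.arctan2(e[1],e[0])))
for a,b in ((0,1),(3,2)): e=P[a]-P[b];print(np.degrees(np.arctan2(e[1],e[0]))-90)
print(onz(C,f([[617,130]]),.1),onz(C,f([[519,110],[700,190]]),.058))
```

```text
[[0.7506 0.2367 0.01  ]
 [0.6452 0.2474 0.01  ]] -5.821120953528965 0.10595785864082533
[[ 0.526   0.0531  0.008 ]
 [ 0.4819 -0.0681  0.008 ]
 [ 0.4    -0.0393  0.008 ]
 [ 0.4433  0.0817  0.008 ]] [0.4628 0.0069 0.008 ] [np.float64(0.08745073340608528), np.float64(0.12892851205539035), np.float64(0.08674723420838532), np.float64(0.12845995714933317)]
-19.082094254734624
-19.385325028667694
-20.009827836688018
-19.698866005682646
[[0.468  0.0069 0.1   ]] [[ 0.4774  0.0461  0.058 ]
 [ 0.4456 -0.0308  0.058 ]]
```

View pics/z2.png

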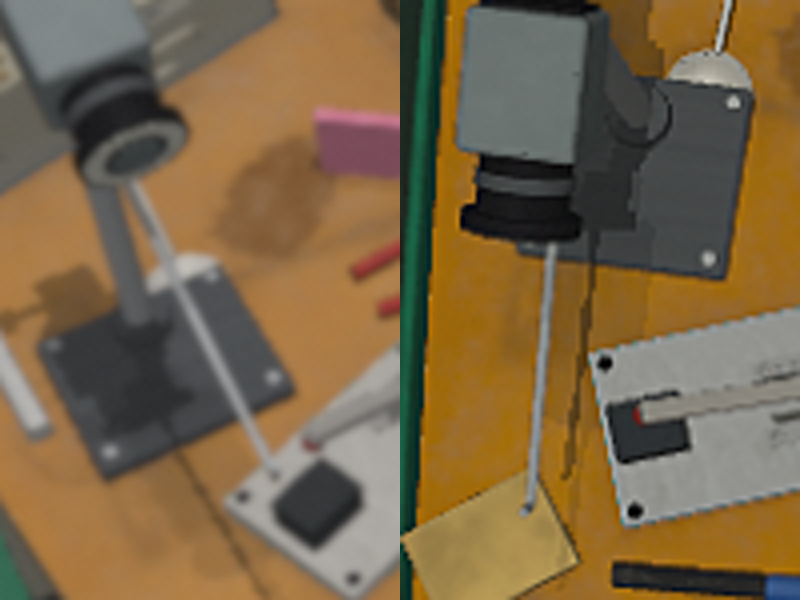

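In the scene crop the rod tip is at (275,473), which is (233.6,308.1) in the full picture, and the lens centre is at (137,150), which is (199.1,227.4). In the top crop the tip is at (527,510), which is (196.6,267.4).

Run:
```python
from h import *
S=cam('scene');T=cam('top')
g=lambda L,x,y:[[x+u/4-.4,y+v/4-.4] for u,v in L]
# tip, rod near lens
tip=tri(S,g([[275,473]],165,190),T,g([[127,510]],165,140))[0];print('tip',tip)
lens=onz(S,g([[137,150]],165,190),.261)[0];print('lens',lens)
L2=onz(T,g([[120,232]],165,140),.261)[0];print('lens top-ish',L2)
# base corners at z~.01 : top TR(753,90)BR(723,278) ; BL hidden ; scene: L(38,350) F(110,480) R(295,390) B(215,262)
B=onz(S,g([[38,350],[110,480],[295,390],[215,262]],165,190),.01);print(B,B.mean(0))
P=onz(T,g([[353,90],[323,278]],165,140),.01);print(P)
for a,b in ((B[0],B[1]),(B[3],B[2]),(P[0],P[1])): e=a-b;print(np.degrees(np.arctan2(e[1],e[0])),np.linalg.norm(e))
for a,b in ((B[0],B[3]),(B[1],B[2])): e=a-b;print(np.degrees(np.arctan2(e[1],e[0]))-90,np.linalg.norm(e))
# rod line in top view: both ends, heights along tilted rod
r=onz(T,g([[150,250]],165,140),.20)[0];e=r-tip[:3];print('rod yaw',np.degrees(np.arctan2(e[1],e[0])))
```

```text
tip [0.5024 0.3258 0.1476 0.0024]
lens [0.6223 0.3122 0.261 ]
lens top-ish [0.6203 0.3115 0.261 ]
[[0.7595 0.3588 0.01  ]
 [0.6505 0.3682 0.01  ]
 [0.6412 0.2543 0.01  ]
 [0.7553 0.2424 0.01  ]] [0.7016 0.306  0.01  ]
[[0.7522 0.2366 0.01  ]
 [0.6445 0.2488 0.01  ]]
-4.942246156954193 0.10937745848281652
-5.934537608110978 0.11478299178712277
-6.467358341813308 0.10843483852078994
-2.027693186663086 0.1164686979787475
-4.674778793411676 0.1143314895937904
rod yaw -7.774741589025882
```

```bash
cat >> h.py <<'E'
from scipy.spatial.transform import Rotation as Ro
def q(x,y): return Ro.from_matrix(np.c_[x,y,np.cross(x,y)]).as_quat()
F=np.array([.4805,.326,.21]); fy_=np.radians(-5.9); c,s=np.cos(np.radians(20)),np.sin(np.radians(20))
h=np.array([np.cos(fy_),np.sin(fy_),0]); fx=c*h+[0,0,s]; fz=-s*h+[0,0,c]
def racky(deg): a=np.radians(deg+90); return np.array([np.cos(a),np.sin(a),0])
dn=np.array([0,0,-1.])
E
python3 - <<'E'
from h import *
from station import arm,snapshot
ry=racky(-19.5); g=np.array([.466,.0065,.084])
for sg in(1,-1):
    print('grasp',sg,arm.ik(g+[0,0,.054],q(dn,sg*ry)),arm.ik(g+[0,0,.18],q(dn,sg*ry)))
    print('goal',sg,arm.ik(F+.102*fz,q(-fz,sg*fx)), arm.ik(F+.202*fz,q(-fz,sg*fx)))
print(arm.read_eef_rot(), q(dn,ry))
E
```

```text
grasp 1 [ 0.2807  0.6492 -0.5071  2.102   0.6111  0.5371  0.5527] [ 0.4362  0.465  -0.7066  1.9742  0.4001  0.8439  0.741 ]
goal 1 [-0.0503  0.6624 -1.2069  1.8497  1.0689  1.1715 -1.7694] [-0.2809  0.3402 -0.771   1.7589  0.6372  1.059  -1.4064]
grasp -1 [-0.1475  0.6035  0.1268  2.115  -0.1721  0.4325 -1.7975] [-0.0485  0.3862 -0.017   1.988   0.0092  0.7674 -1.9819]
goal -1 [-0.0726  0.632  -1.1481  1.8502  1.0381  1.1287  1.3973] [-0.0697  0.4546 -1.1455  1.7541  0.8121  1.1978  1.5727]
[-0.6908 -0.1511  0.6911 -0.1498] [ 0.1197  0.6969 -0.1197  0.6969]
```

Run:
```python
from h import *
from station import arm,snapshot
ry=racky(-19.5); g=np.array([.466,.0065,.084])
arm.movep(g+[0,0,.19],q(dn,ry)); arm.move_gripper(.55)
p=arm.read_tool_pos();o=arm.read_eef_rot();np.savez('w1.npz',p=p,o=o)
im=snapshot('wrist');cv2.imwrite('pics/w1.png',im)
print(arm.read_time(),p,o,arm.read_joint_positions())
```

```text
2.9167 [0.466  0.0065 0.274 ] [ 0.1198  0.6969 -0.1198  0.6969] [ 0.4456  0.4516 -0.7166  1.9608  0.3852  0.8679  0.755 ]
```

View pics/w1.png

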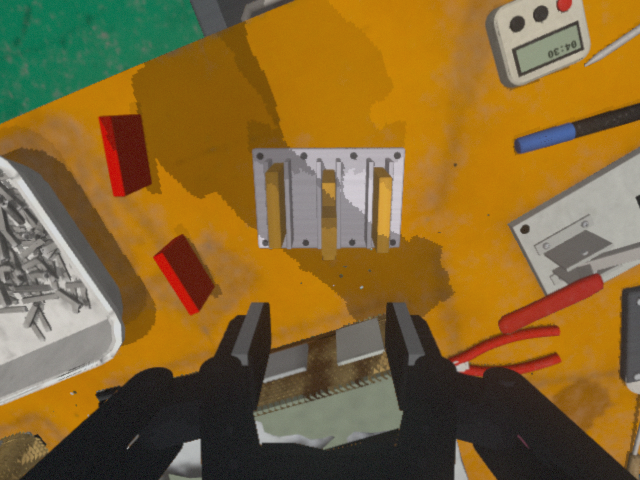

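Run:
```python
import cv2
im=cv2.imread('pics/w1.png');cv2.imwrite('pics/w1z.png',cv2.resize(im[145:265,248:408],(800,600),interpolation=cv2.INTER_CUBIC))
```

```text
(no output)
```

View pics/w1z.png

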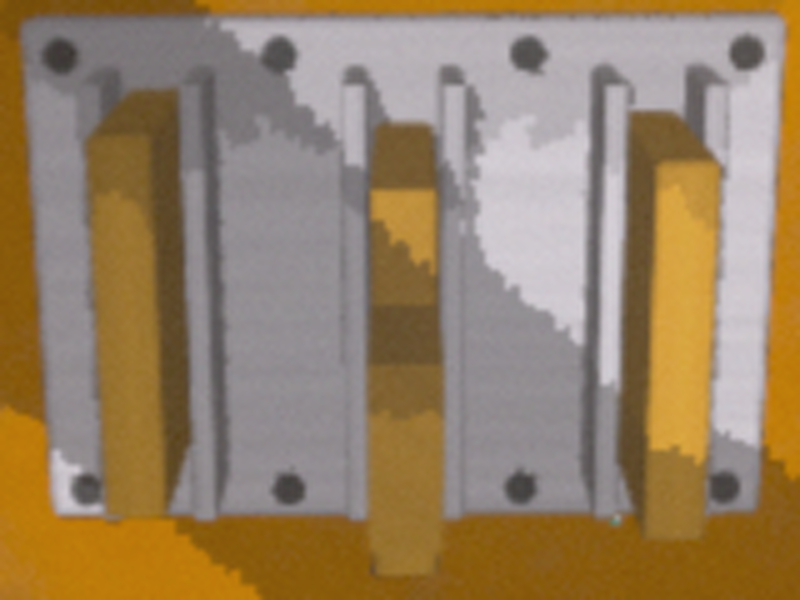

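Crop of the rack: the coupon is in the middle slot. The body top starts at (403,188), the tab face base is at row 305, the tab top near edge is at (404,365) and its far edge is near row 555.

Run:
```python
from h import *
d=np.load('w1.npz');T=np.eye(4);T[:3,:3]=Ro.from_quat(d['o']).as_matrix();T[:3,3]=d['p']
C=cam('wrist',T)
g=lambda L:[[248+u/5-.4,145+v/5-.4] for u,v in L]
def show(n,P): print(n,P, np.linalg.norm(P[0]-P[-1]))
R=onz(C,g([[22,20],[785,18],[758,514],[55,516]]),.008);print('rack',R,R.mean(0))
for a,b in((0,3),(1,2)): e=R[b]-R[a];print(np.degrees(np.arctan2(e[1],e[0])),np.linalg.norm(e))
e=R[0]-R[1];print(np.degrees(np.arctan2(e[1],e[0])),np.linalg.norm(e))
tab=onz(C,g([[404.5,365],[405,555]]),.1);show('tab top',tab)
b=onz(C,g([[403,188],[404,305]]),.068);show('shoulder',b)
w=onz(C,g([[368,365],[441,365]]),.1);show('tab thick',w)
bw=onz(C,g([[370,188],[436,188]]),.068);show('body thick',bw)
rx=np.array([np.cos(np.radians(-19.5)),np.sin(np.radians(-19.5)),0])
print('centre from shoulder end',b[0]+.03*rx,'from tab near',tab[0]+.013*rx,'from tabbase',b[1]+.013*rx,'tab mid',tab.mean(0))
pa=onz(C,g([[120,135],[135,516]]),.058);show('plate L',pa); pb=onz(C,g([[688,160],[675,537]]),.058);show('plate R',pb)
```

```text
rack [[ 0.3992 -0.0384  0.008 ]
 [ 0.4422  0.0832  0.008 ]
 [ 0.5267  0.0538  0.008 ]
 [ 0.4837 -0.068   0.008 ]] [0.4629 0.0077 0.008 ]
-19.274605466785484 0.08944387903322375
-19.14558441495468 0.08941425400472568
-109.45079110879877 0.1289745105219936
tab top [[0.4531 0.0108 0.1   ]
 [0.4781 0.002  0.1   ]] 0.026531327718288616
shoulder [[0.437  0.0164 0.068 ]
 [0.4532 0.0107 0.068 ]] 0.017169136729204535
tab thick [[0.4515 0.0063 0.1   ]
 [0.4547 0.0152 0.1   ]] 0.009487734030540462
body thick [[0.4354 0.0119 0.068 ]
 [0.4385 0.0208 0.068 ]] 0.009414292388769072
centre from shoulder end [0.4652 0.0063 0.068 ] from tab near [0.4653 0.0064 0.1   ] from tabbase [0.4655 0.0064 0.068 ] tab mid [0.4656 0.0064 0.1   ]
plate L [[ 0.4175 -0.0207  0.058 ]
 [ 0.4735 -0.0411  0.058 ]] 0.05957736541615607
plate R [[0.4489 0.0567 0.058 ]
 [0.5052 0.0375 0.058 ]] 0.05943363581259948
```

Run:
```python
from h import *
from station import arm,snapshot
o=q(dn,racky(-19.3)); g=np.array([.4654,.0064,.084+.054])
arm.line_to(g+[0,0,.03],.2,ori=o); arm.line_to(g,.06)
arm.move_gripper(0,60); print(arm.read_time(),arm.read_opening(),arm.read_tool_pos(),arm.read_ft_force())
arm.line_to(g+[0,0,.05],.08); arm.line_to(g+[0,0,.16],.2); arm.pause(.3)
print(arm.read_time(),arm.read_opening(),arm.read_tool_pos(),arm.read_ft_force())
cv2.imwrite('pics/s2.png',snapshot('scene'));cv2.imwrite('pics/t2.png',snapshot('top'))
j=arm.read_joint_positions();print(j)
for sg in(1,-1):
  for P in(F+.100*fz, F+.17*fz-.05*h): print(sg,arm.ik(P,q(-fz,sg*fx)))
```

```text
4.6667 0.10720835752322773 [0.4657 0.0066 0.1383] [-0.4379 -0.2992  1.4159]
6.4417 0.10706267311932534 [0.4651 0.0064 0.2971] [ 0.0871  0.2585 -2.4476]
[ 0.4702  0.4219 -0.743   1.9289  0.3535  0.9254  0.7881]
1 [-0.6594  0.4037 -0.1797  1.868   0.5337  0.7296 -1.2969]
1 [-0.5455  0.2825 -0.4781  1.8716  0.5581  0.9295 -1.4198]
-1 [-0.1318  0.5758 -1.015   1.853   0.9733  1.0416  1.4515]
-1 [-0.1183  0.4437 -1.142   1.8615  0.8327  1.1401  1.4498]
```

Held: the wrist reads 2.4 N and the opening is about 9 mm. Next I move to the staging pose and then in along a line.

Run:
```python
from h import *
from station import arm,snapshot
o=q(-fz,-fx)
arm.movep(F+.17*fz-.05*h,o); print(arm.read_time(),arm.read_tool_pos(),arm.read_ft_force())
arm.line_to(F+.100*fz,.06); arm.pause(.5)
p=arm.read_tool_pos();r=arm.read_eef_rot();np.savez('w3.npz',p=p,o=r)
print(arm.read_time(),p-(F+.100*fz),r,o,arm.read_ft_force(),arm.read_opening())
ims={n:snapshot(n) for n in('scene','top','wrist')}
for n in ims: cv2.imwrite(f'pics/{n}3.png',ims[n])
z=lambda im,x,y:cv2.resize(im[y:y+120,x:x+80],(400,600),interpolation=cv2.INTER_CUBIC)
cv2.imwrite('pics/z3.png',np.hstack([z(ims['scene'],180,200),z(ims['top'],150,180)]))
```

```text
7.8417 [0.3743 0.3354 0.369 ] [ 1.1369 -0.0388 -3.4201]
10.1417 [ 0. -0.  0.] [-0.5576  0.4348  0.3752  0.5993] [-0.5576  0.4349  0.3752  0.5993] [-0.043   0.811  -2.3579] 0.10427139871539036
```

View pics/scene3.png

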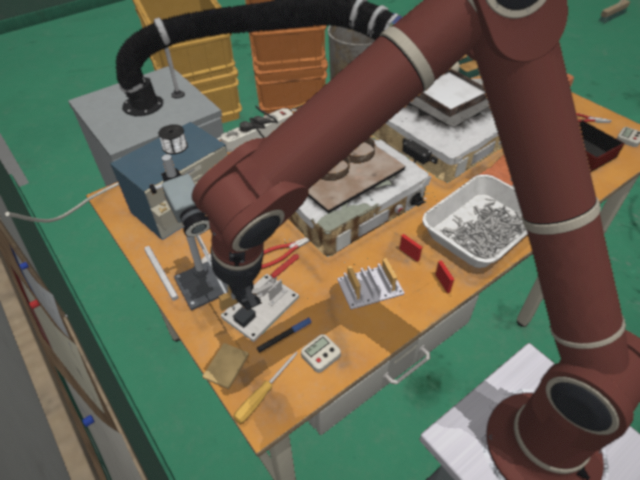

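View pics/wrist3.png

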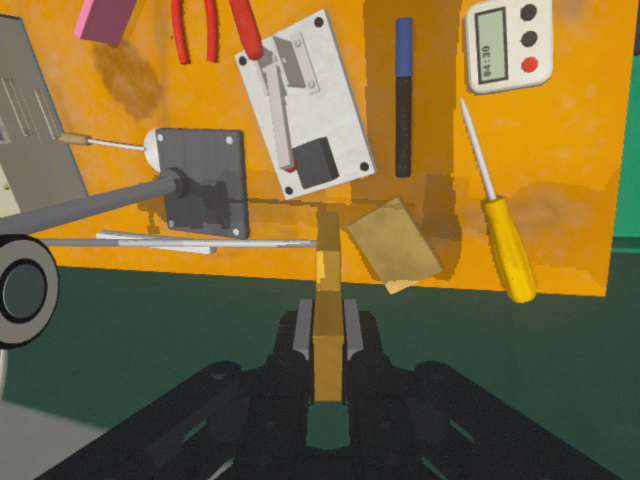

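Both plain plates still stand in the rack. In the wrist view the rod runs level at row 243 and ends under the coupon at about (318,243). The lens rim is centred near (22,292), and the coupon's near edge ends at about (328,207). I'll compare these with predicted projections.

Run:
```python
from h import *
d=np.load('w3.npz');T=np.eye(4);T[:3,:3]=Ro.from_quat(d['o']).as_matrix();T[:3,3]=d['p']
C=cam('wrist',T); fyv=np.cross(fz,fx)
for n,P in dict(lens=F+.15*fx,bend=F-.07*fz,tip=F-.053*fz,rod14=F-.07*fz+.13*fx,botA=F-.03*fz+.03*fyv,botB=F-.03*fz-.03*fyv,tabA=F+.062*fz+.013*fyv,tabB=F+.062*fz-.013*fyv,shA=F+.03*fz+.03*fyv,shB=F+.03*fz-.03*fyv).items(): print(n,proj(C,P)[0])
im=cv2.imread('pics/wrist3.png')
a=cv2.resize(im[195:315,270:370],(500,600),interpolation=cv2.INTER_CUBIC)
b=cv2.resize(im[230:350,0:60],(300,600),interpolation=cv2.INTER_CUBIC)
cv2.imwrite('pics/z4.png',np.hstack([a,b]))
```

```text
lens [ 23.7966 289.5431]
bend [328.6532 241.5455]
tip [328.7118 250.8387]
rod14 [130.7646 241.8186]
botA [328.8406 313.1663]
botB [328.7642 213.4652]
tabA [329.4833 404.4206]
tabB [329.4771 340.0958]
shA [329.1888 382.5655]
shB [329.1333 254.8862]
```

View pics/z4.png

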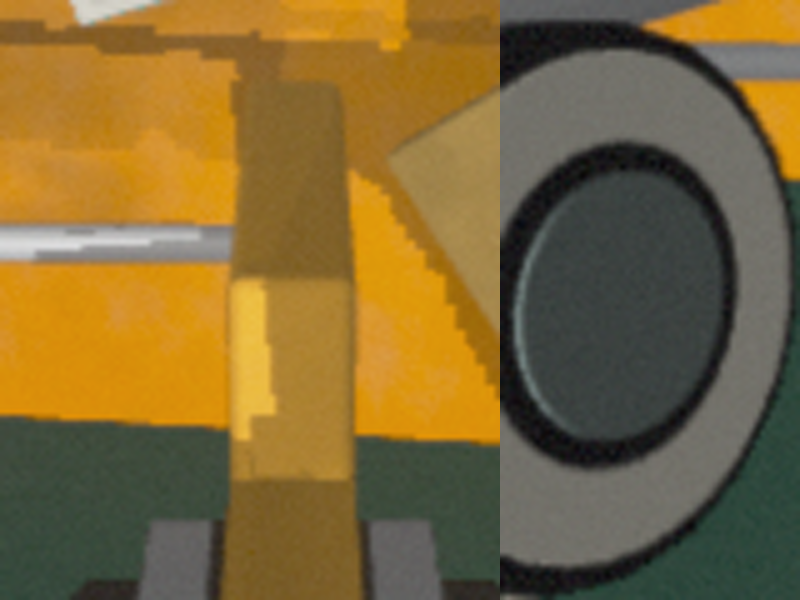

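The lens centre was predicted at (23.8,289.5) and seen at (25,291). The rod is about 2 px and the coupon about 2–4 px off, in opposite directions, so the coupon sits roughly 2.5 mm off sideways. Orientation is within about 1°. I'll make that small correction, confirm it is still, and hand in.

Run:
```python
from h import *
from station import arm,ticket
arm.line_to(F+.100*fz+.0025*np.cross(fz,fx),.02); arm.pause(1)
print(arm.read_time(),arm.read_tool_pos(),arm.read_opening(),arm.read_ft_force(),abs(np.array(arm.read_dq())).max())
ticket.finish_job()
```

```text
11.5667 [0.4467 0.332  0.304 ] 0.10957874738203038 [ 0.1682 -0.5442 -2.7835] 0.001766090401011054
the job is handed in; nothing more can be done
```

The coupon is out of the middle slot and held at the focus point, tab up. I handed the job in at about 11.6 s on the robot clock, still gripping; no verdict is reported back.

- **Grip:** I took the tab with 60 N set. After lifting, the wrist read about 2.4 N of weight and the opening stayed at about 9 mm, which fits the 10 mm tab.
- **Position:** From the wrist camera, the lens centre was within about 2 px of where I predicted it. The rod and coupon disagreed by about 2.5 mm sideways, so I shifted the coupon 2.5 mm to correct it. I took no picture after that shift.
- **Angle:** The coupon looked within about 1° of square to the lens and upright in the camera's view.
- **Stillness:** At hand-in the joint speeds were at most 0.002 rad/s, and the wrist force was just the coupon's weight.
- **Plain plates:** The scene picture taken at the focus showed both still standing in their slots. I judged this by eye and did not re-measure their positions.
- **Not seen directly:** The coupon hid the pointer's upturned tip in the last wrist picture. Its position there rests on the rod line and the earlier two-camera measurement, where the seen rod end came out at 148 mm height. That matches the rod's bend (about 144 mm), not the tip (about 160 mm).

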